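# Open the ratchet jar rack

## Task

Make room for a second jar in the wooden jar rack: press down the release button on top of its sliding stop with the fingertips and, keeping it down, push the stop along its bar, away from the jar, until it is fully back against the end post. Then let the button spring up again and move clear. Only press and push: leave the jar standing where it is in the rack, and do not lift or shift the mug, the tin or the plaster box.

Things in the scene. Friction and masses are not known exactly. Their poses are not given: they have to be found in the camera images.
- rack: Wooden rack, 320 x 120 mm board, fixed; its top is 32 mm above the worktop. Origin: 18 mm under the centre of that top. x: along the bar from the upright wooden end board (x = -153 mm, top 106 mm up) to the steel end post (x = +153 mm), the way the stop opens; y to the left of x. The bar (top 65 mm up) is at y = -40 mm; saw teeth under it (pitch 12 mm) lock the stop against opening until the button is down.
- stop (a joint): Position of the sliding stop along the bar, m: 0 = nearest the wooden end board, 0.14 = fully back at the end post (its limit); starts at 0 to 0.075. The stop: a black carriage on the bar, with a dark steel plate (104 mm wide, 8 mm thick, top 102 mm above the worktop) on the jar's side. With the button held down it slides with about 1 N of friction plus 6 N per m/s.
- release (a joint): How far the release button is pressed, m: 0 = up, 0.009 = fully down. Springs back by itself: about 3 N to start, 5 N at 0.006, 6 N fully down. The teeth are free from 0.0045 on. It may rest up to 0.004 down at the start if the pawl rides on a tooth; it comes up to 0 (unpressed) when the stop is fully back.
- release_top (a point): Centre of the button's top face; moves with it. Ribbed metal pad, 50 mm along rack x, 24 mm wide, 85 mm above the worktop when up; pressed straight down. It lies in a pocket along x: the stop plate's rear face is 32 mm towards the jar from this point and rises 17 mm above the button, the thumb lug's face is 29 mm towards the end post. Open at both sides and above.
- thumb_lug (a point): Point on the button-side face of the thumb lug, 99 mm above the worktop. The lug is black and upright, 30 mm wide, 10 mm thick, fixed to the carriage at the end-post end of the button; its top is 110 mm above the worktop, 25 mm above the button. A fingertip standing on the button can push this face towards the end post, which moves the whole stop.
- end_post (a point): Top of the inner face of the dark steel end post (30 mm wide, top 73 mm above the worktop) at the far end of the bar, which the stop meets when fully back.
- jar_center (a point): Jam jar with a light lid, 69 mm across, 99 mm tall, standing loose on the rack between the wooden end board and the stop plate; point half-way up its axis.
- mug_center (a point): Cream mug, 86 mm across and 88 mm tall, standing left of the rack; point 44 mm up. Bystander.
- tin_center (a point): Small brown cardboard-coloured tea tin, 60 x 78 x 61 mm, standing behind the rack; point 30 mm up. Bystander.
- plasters_center (a point): Flat blue-and-white plaster box, 59 x 77 x 18 mm, lying left of the rack; point at its middle. Bystander.

How it is judged:
On the way, in this order (a step that is already met when the one before it is completed fails the run):
1. the release button is pressed down far enough to free the teeth (value of joint release above 0.0045 m and contact force between the fingers and release above 0.5 N), for 0.1 s.
2. the stop is pushed fully back against the end post (value of joint stop above 0.135 m), for 0.1 s.
At the end, for the whole second after the job is handed in: The stop is within 5 mm of its fully open position (stop joint above 0.135 m), the release button is up again (less than 3 mm down), the jar stands upright at rest within 15 mm of where it stood, and mug, tin and plaster box are within 15 mm of where they stood (value of joint stop above 0.135 m and value of joint release below 0.003 m and distance of each of jar_center, mug_center, tin_center, plasters_center from where it was at the start of the episode below 0.015 m and angle between jar_center's own z axis and vertical below 0.1 rad and linear speed of jar below 0.02 m/s); the robot touches nothing.
It fails at once if the jar is lifted, shifted by more than 25 mm or tipped (distance of jar_center from where it was at the start of the episode above 0.025 m or angle between jar_center's own z axis and vertical above 0.2 rad).
It fails at once if the mug, tin or plaster box is lifted, shifted by more than 25 mm or tipped (distance of any of mug_center, tin_center, plasters_center from where it was at the start of the episode above 0.025 m or angle between any of mug_center, tin_center, plasters_center's own z axis and vertical above 0.2 rad).
It also fails if it takes over 35 s, if anything falls off the work surface, if the arm or the gripper's body presses on something with over 40 N, if the wrist force passes 120 N, or if a joint passes its speed limit or range.

## Robot

A 6-joint arm with a two-finger parallel gripper is mounted at the origin on a cart in front of the work surface, level with it; the furniture and walls round the work are solid. World frame = base frame: x ahead of the robot, y to its left, z up, the work surface at z = 0. Lengths are in m, angles in rad, forces in N, time in s.
With the tool pointing down it reaches from about 0.25 to 0.775 m from the base axis. Payload 4 kg.
Tool frame: the origin (TCP) lies at the very end of the fingers, on their centre line; the grasp point (between the pads) lies 19 mm behind it (robot.hold_point_z is the distance from the TCP to the grasp point, in m); z points along the fingers, y is the line along which they close (so a half turn about z gives the same grasp; the last joint's range is limited). The gripper opens to 94 mm and grips with 3 to 60 N. Pads are 16 mm wide; open, the fingers measure 119 mm over their backs; the gripper's body (75 mm by 177 mm) begins 78 mm behind the grasp point.
Start: joints at [-1.404, 0.087, 1.371, -0, 1.684, -0.103], TCP at [0.147, -0.53, 0.206] pointing down, gripper open.
Joint ranges: [-3.1, 3.1], [-0.76, 2.03], [0.27, 2.55], [-1.08, 4.22], [0.17, 2.65], [-2.57, 2.57]. Speed limits (rad/s): [2.79, 2.79, 3.14, 3.14, 3.14, 3.14].

## Interface

Orientations are given as [roll, pitch, yaw] about the fixed x, y, z axes, in that order (R = Rz(yaw) Ry(pitch) Rx(roll)).
In Python, from bench import robot gives the robot as it stands.
- The arm moves only by the tool carry_out, never from a script. Its argument "steps" is a list of rows, each a list of 3 entries, a list of its own where there are three numbers: the shift along the tool's x, y, z in m, then the turn about the tool's z in units of 10 degrees (1.0 is 10 degrees), then the closure, from -1 (fully open) to 1 (shut). In form: [[[tx, ty, tz], roll, jaw], ...]. A call has 1 to 10 rows; each row is the pose to reach, as a shift and turn from the pose commanded when the call began, along the tool's axes at that moment; what a row does not reach only later rows make up. A row lasts 1/8 s, in which the tool goes at most 62.5 mm and 10.7 degrees, less where a joint would pass 70% of its speed; a pose out of reach is approached as far as the arm can. A call with a gripper value outside its range is refused whole. The fingers move at their own pace and stop on an object; the grip force is fixed at half the most. Time passes only in rows, so rows that repeat a pose let the fingers close. It gives the time, the measured TCP pose, the force, the opening and the grip force at its end, in the units of the state.
- robot.get_obs(): the state, without advancing time (a new reading comes with each control period).
- robot.snapshot(name): name is "side" or "top"; returns a dict with "image" (420x560x3 uint8, red, green, blue), "z_map" (420x560 float32, m along the optical axis (not along the pixel's ray), 0 where there is no reading), "mtx" (3x3 intrinsics, pixels), "R" (3x3) and "t" (3): a world point X has camera coordinates R X + t. Camera axes: x right, y down, z forward; pixel columns grow to the right and rows downward; lengths in m; the calibration is good to about 2 mm. A picture is of the moment at which its call begins.
- robot.close_job(): hands the job in; it is judged then, once.
The state is a dict: "time": time; "joint_positions": joint angles; "qvel": joint speeds; "joint_torque": joint torques, N m; "tool_pos": TCP position; "ee_rot": TCP orientation; "wrist_force": force on the tool from outside, world axes, zero at the start; "wrist_torque": the same for the moment, N m; "width": finger opening in m; "finger_force": force on a finger pad.
Only numpy, scipy, OpenCV 4.12 (cv2) and the standard library are available. Lean on these libraries where they do the work, as an engineer would, in place of code of your own. Each camera call takes 0.05 s, during which the arm holds its last target. There are 200 camera calls.

## Working session

There is one attempt and no reset: what is moved stays moved. The work goes in short steps, Python scripts to look and compute and a tool call to move; the robot and the scene stay as the last step left them, time stands still between calls to the robot, and variables do not carry over. Pictures are saved under pics/ and viewed, at most 10 in all, crops included, and the job is handed in when it is done.

Besides the shell and the picture viewer there is one more tool, called after "Call:" as name(argument=value, ...) on one line, values as JSON. carry_out: Moves the arm, as the interface text tells. Its arguments: {"type":"object","properties":{"steps":{"type":"array","items":{"type":"array"}}},"required":["steps"]}

```bash
mkdir -p pics
python3 - <<'E'
from bench import robot
import cv2,numpy as np
o=robot.get_obs();print(o['tool_pos'],o['ee_rot'],o['width'],o['time'])
for n in('top','side'):
    s=robot.snapshot(n);cv2.imwrite(f'pics/{n}0.png',s['image'][:,:,::-1]);np.savez(f'{n}0.npz',**s)
    print(n,-s['R'].T@s['t'],s['R'][2])
E
```

```text
[ 0.14650074 -0.52959932  0.20434414] [-3.13950977e+00 -2.31294086e-04  2.69825117e-01] 0.0937367043965303 0.0
top [0.33961459 0.10815879 1.35769794] [ 0.19412897 -0.00304342 -0.98097129]
side [0.23122199 0.89233868 0.61314197] [ 0.33828847 -0.77885532 -0.52815273]
```

View pics/top0.png

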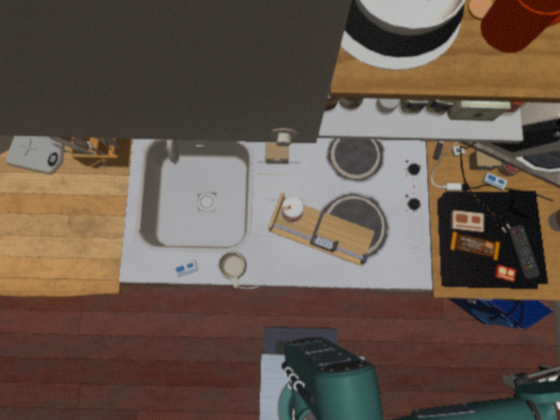

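View pics/side0.png

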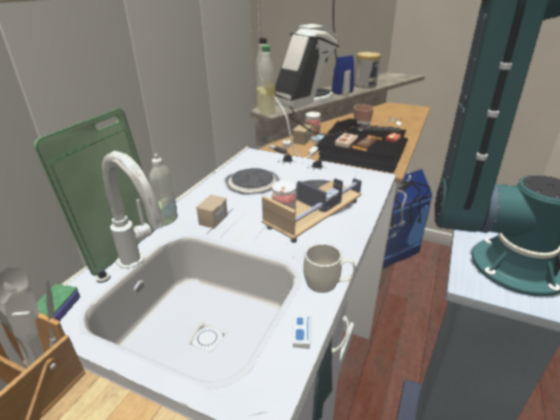

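Top view: the rack spans about (277,208) for the wooden end board to (368,255) for the end post. The jar lid is at (293,208) and the stop is near (325,242). I'll enlarge both views.

```bash
cat > h.py <<'E'
import numpy as np
def load(n): return dict(np.load(n+'.npz'))
def onplane(s,u,v,z):
    d=s['R'].T@np.linalg.solve(s['mtx'],[u,v,1.]);c=-s['R'].T@s['t'];return c+d*(z-c[2])/d[2]
def cloud(s):
    h,w=s['z_map'].shape;v,u=np.mgrid[:h,:w];p=np.stack([u,v,np.ones_like(u)],-1)@np.linalg.inv(s['mtx']).T
    return (p*s['z_map'][...,None]-s['t'])@s['R']
def proj(s,X):
    p=s['mtx']@(s['R']@np.asarray(X)+s['t']);return p[:2]/p[2]
E
python3 - <<'E'
import cv2,numpy as np
from h import *
a=cv2.imread('pics/top0.png')[185:275,260:385];b=cv2.imread('pics/side0.png')[165:245,250:375]
cv2.imwrite('pics/crop.png',np.vstack([cv2.resize(a,(416,299),interpolation=2),cv2.resize(b,(416,266),interpolation=2)]))
cv2.imwrite('pics/crop.png',np.hstack([cv2.resize(a,(400,288),interpolation=2),cv2.copyMakeBorder(cv2.resize(b,(400,256),interpolation=2),0,32,0,0,0)]))
s=load('top0');P=cloud(s);img=s['image']
hsv=cv2.cvtColor(img,cv2.COLOR_RGB2HSV)
# rack board: z near .032 
roi=np.zeros(img.shape[:2],bool);roi[185:275,262:385]=1
m=roi&(hsv[...,1]>80)&(hsv[...,0]<25)&(P[...,2]<.05)
print(m.sum(),np.median(P[m][:,2]))
m2=m&(abs(P[...,2]-.032)<.012)
q=P[m2][:,:2].astype(np.float32);print(cv2.minAreaRect(q))
for lo,hi in((.06,.08),(.08,.095),(.095,.105),(.105,.115),(.12,.14)):
    k=roi&(P[...,2]>lo)&(P[...,2]<hi);print(lo,k.sum(),P[k].mean(0) if k.any() else'')
E
```

```text
2432 0.032039971670666925
((0.5339276790618896, -0.02343812584877014), (0.3155972361564636, 0.12143158912658691), 71.79388427734375)
0.06 401 [ 0.50073363 -0.01044175  0.06758488]
0.08 151 [0.51159773 0.00559688 0.08448846]
0.095 175 [0.56050614 0.05387637 0.1010243 ]
0.105 135 [0.55412988 0.06450448 0.10797697]
0.12 359 [0.59045931 0.07645225 0.13016343]
```

View pics/crop.png

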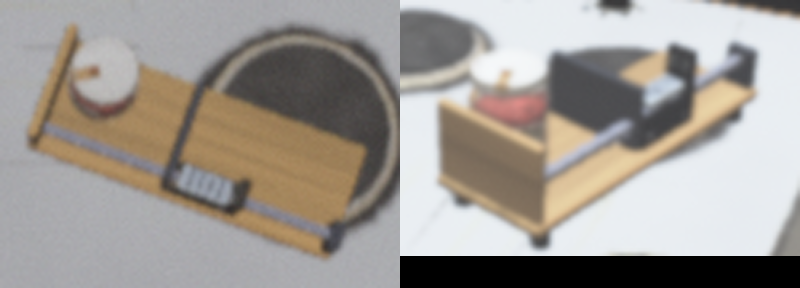

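The crop shows the button at top px ≈(325,243), the stop plate to its left at (318,227), the lug to its right at (336,246) and the end post at (364,259). The jar is by the end board, well clear of the plate.

```bash
cat >> h.py <<'E'
a=np.radians(71.8);ex=-np.array([np.cos(a),np.sin(a)]);ey=np.array([-ex[1],ex[0]])
C=np.array([.5339,-.0234])
def rk(p): d=np.asarray(p)[...,:2]-C; return np.stack([d@ex,d@ey],-1)
E
python3 - <<'E'
import cv2
from h import *
for n,roi in(('top0',(312,230,345,258)),('side0',(325,180,360,215))):
    s=load(n);u0,v0,u1,v1=roi;img=s['image'];P=cloud(s)
    # button: bright greyish pixels at z~.085
    g=img.min(-1)
    m=np.zeros(g.shape,bool);m[v0:v1,u0:u1]=1
    m&=(g>100)&(P[...,2]>.076)&(P[...,2]<.096)
    v,u=np.nonzero(m)
    X=np.array([onplane(s,a,b,.085) for a,b in zip(u,v)]);r=rk(X)
    print(n,m.sum(),u.mean(),v.mean(),'mid',X.mean(0),r.mean(0),r.min(0),r.max(0),np.median(P[m],0))
    A=rk(P);
    if n=='top0':
        roi2=np.zeros(g.shape,bool);roi2[185:275,262:385]=1
        dark=roi2&(img.max(-1)<90)
        for nm,k in(('plate',dark&(abs(P[...,2]-.102)<.006)),('lug',dark&(abs(P[...,2]-.11)<.008)&(A[...,0]>.0)),('post',dark&(abs(P[...,2]-.073)<.008)&(A[...,0]>.12))):
            print(nm,k.sum(),np.percentile(A[k],[3,50,97],axis=0).round(3).tolist() if k.any() else '')
s=load('top0')
print('yaw rack',np.degrees(np.arctan2(ex[1],ex[0])))
E
```

```text
top0 131 323.55725190839695 241.84732824427482 mid [ 0.49242557 -0.02274523  0.085     ] [ 0.0123319  -0.03960406] [-0.01222666 -0.05185383] [ 0.0415235  -0.02728188] [ 0.49250235 -0.024052    0.08246566]
plate 58 [[-0.025, -0.05], [-0.022, -0.011], [0.043, 0.048]]
lug 28 [[0.042, -0.054], [0.046, -0.043], [0.05, -0.032]]
post 27 [[0.142, -0.056], [0.146, -0.043], [0.152, -0.032]]
side0 97 331.1958762886598 192.01030927835052 mid [ 0.48671785 -0.02143069  0.085     ] [ 0.01286584 -0.04543681] [-0.02214826 -0.05915917] [ 0.06726343 -0.02140166] [ 0.48872778 -0.02589099  0.08271432]
yaw rack -108.20000000000002
```

Call:
carry_out(steps=[[[0.05,-0.042,0],0.4,1],[[0.1,-0.084,0],0.8,1],[[0.15,-0.126,0],1.2,1],[[0.2,-0.168,0],1.6,1],[[0.25,-0.21,0],2.0,1],[[0.3,-0.252,0],2.4,1],[[0.35,-0.294,0],2.8,1],[[0.4,-0.336,0],3.1,1],[[0.44,-0.37,0.02],3.37,1],[[0.466,-0.392,0.06],3.37,1]])

```text
time: 1.35
tool_pos: [0.4927, -0.0279, 0.1489]
ee_rot: [-3.141, -0.006, -0.317]
wrist_force: [0.2, -1.0, -0.7]
width: 0.0006
finger_force: 0.0
```

Call:
carry_out(steps=[[[0,0,0],0,1],[[0,0,0],0,1],[[0,0,0],0,1]])

```text
time: 1.72
tool_pos: [0.4904, -0.0312, 0.149]
ee_rot: [3.142, -0.003, -0.32]
wrist_force: [0.0, 0.4, 0.8]
width: 0.0005
finger_force: 0.0
```

Run:
```python
from bench import robot
import cv2,numpy as np
from h import *
o=robot.get_obs();print(o['tool_pos'],o['ee_rot'],o['width'],o['wrist_force'],rk(o['tool_pos']),o['joint_positions'])
I=[]
for n,(u,v,w,h) in(('top',(270,185,125,90)),('side',(250,140,150,108))):
    s=robot.snapshot(n);print(proj(s,o['tool_pos']));I.append(cv2.resize(s['image'][v:v+h,u:u+w,::-1],(400,288)))
cv2.imwrite('pics/c1.png',np.hstack(I))
```

```text
[ 0.49040756 -0.03122413  0.14902174] [ 3.14153153e+00 -2.82628666e-03 -3.20255410e-01] 0.0005038590638004572 [0.04344614 0.40820594 0.78308085] [ 0.02101691 -0.03887285] [-1.78691216e-01 -2.76470379e-02  1.60059084e+00 -4.59279441e-04
  1.56585946e+00  1.71236223e+00]
[328.762567   240.02327172]
[332.59858133 169.68674557]
```

View pics/c1.png

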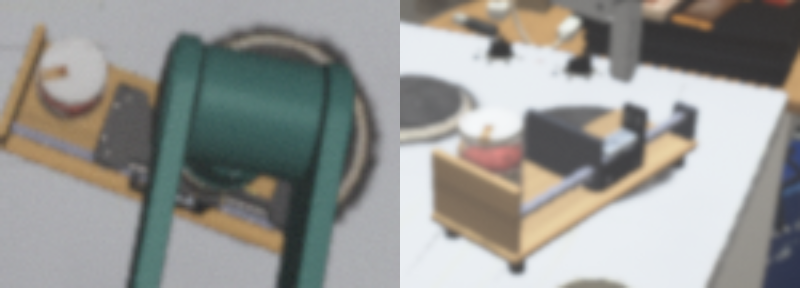

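In the side view the closed fingertip is at px (334,169), matching the projected TCP. It hangs over the pocket about 6 mm too near the lug. I'll shift back and descend.

Call:
carry_out(steps=[[[-0.001,-0.005,0.02],0,1],[[-0.001,-0.005,0.04],0,1],[[-0.001,-0.005,0.055],0,1],[[-0.001,-0.005,0.062],0,1],[[-0.001,-0.005,0.066],0,1],[[-0.001,-0.005,0.069],0,1],[[-0.001,-0.005,0.071],0,1],[[-0.001,-0.005,0.071],0,1]])

```text
time: 2.82
tool_pos: [0.4908, -0.0249, 0.0772]
ee_rot: [3.141, -0.001, -0.318]
wrist_force: [-2.6, 1.1, 6.1]
width: 0.0003
finger_force: 2.7
```

Call:
carry_out(steps=[[[0,0.006,0],0,1],[[0,0.012,0],0,1],[[0,0.018,0],0,1],[[0,0.024,0],0,1],[[0,0.03,0],0,1],[[0,0.036,0],0,1]])

```text
time: 3.58
tool_pos: [0.4792, -0.0582, 0.0772]
ee_rot: [-3.14, 0.001, -0.318]
wrist_force: [-3.9, 2.0, 4.7]
width: 0.0006
finger_force: 2.7
```

Call:
carry_out(steps=[[[0,0.007,0.001],0,1],[[0,0.014,0.001],0,1],[[0,0.021,0.001],0,1],[[0,0.028,0.001],0,1],[[0,0.035,0.001],0,1]])

```text
time: 4.2
tool_pos: [0.4677, -0.0913, 0.0762]
ee_rot: [-3.14, 0.002, -0.318]
wrist_force: [-4.9, 2.9, 7.3]
width: 0.0001
finger_force: 3.5
```

Run:
```python
from bench import robot
import cv2,numpy as np
from h import *
o=robot.get_obs();print(o['wrist_force'],rk(o['tool_pos']))
s=robot.snapshot('side');print(proj(s,o['tool_pos']))
cv2.imwrite('pics/c2.png',cv2.resize(s['image'][130:250,250:400,::-1],(600,480)))
```

```text
[-4.92645754  2.8585186   7.34974349] [ 0.08520439 -0.04164843]
[344.49811529 185.19909883]
```

View pics/c2.png

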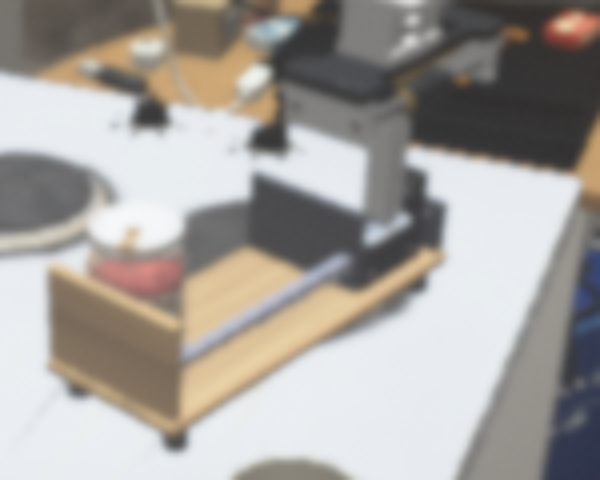

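The stop is sliding with the fingers: fingertip at crop (385,220), lug at (415,190), post at (432,230). The jar hasn't moved.

Call:
carry_out(steps=[[[0,0.006,0],0,1],[[0,0.012,0],0,1],[[0,0.018,0],0,1],[[0,0.024,0],0,1],[[0,0.028,0],0,1]])

```text
time: 4.88
tool_pos: [0.4605, -0.1176, 0.0765]
ee_rot: [-3.138, -0.002, -0.318]
wrist_force: [-0.0, 4.3, 6.2]
width: 0.0006
finger_force: 2.8
```

Call:
carry_out(steps=[[[0,0.003,0],0,1],[[0,0.006,0],0,1],[[0,0.008,0],0,1],[[0,0.008,0],0,1]])

```text
time: 5.38
tool_pos: [0.4593, -0.1258, 0.0771]
ee_rot: [-3.139, -0.005, -0.318]
wrist_force: [-0.1, 2.4, 4.7]
width: 0.0001
finger_force: 2.7
```

Call:
carry_out(steps=[[[0,0.002,0],0,1],[[0,0.004,0],0,1],[[0,0.006,0],0,1],[[0,0.006,0],0,1]])

```text
time: 5.88
tool_pos: [0.4582, -0.1295, 0.0772]
ee_rot: [-3.134, -0.005, -0.318]
wrist_force: [2.8, 9.1, 5.7]
width: 0.0007
finger_force: 5.9
```

Call:
carry_out(steps=[[[0,0.003,0],0,1],[[0,0.005,0],0,1],[[0,0.005,0],0,1],[[0,0.005,0],0,1]])

```text
time: 6.38
tool_pos: [0.4582, -0.1294, 0.0773]
ee_rot: [-3.124, -0.005, -0.316]
wrist_force: [6.4, 19.2, 6.7]
width: 0.0003
finger_force: 13.5
```

Call:
carry_out(steps=[[[0,-0.003,0],0,1],[[0,-0.005,0],0,1],[[0,-0.006,-0.005],0,1],[[0,-0.006,-0.012],0,1],[[0,-0.009,-0.02],0,1],[[0,-0.012,-0.04],0,1],[[0,-0.012,-0.08],0,1],[[0,-0.012,-0.11],0,1],[[0,-0.012,-0.12],0,1]])

```text
time: 7.5
tool_pos: [0.4585, -0.1263, 0.1979]
ee_rot: [3.14, -0.005, -0.319]
wrist_force: [0.2, 0.2, -0.4]
width: 0.0002
finger_force: 0.0
```

Run:
```python
from bench import robot
import cv2,numpy as np
from h import *
o=robot.get_obs();print(o['tool_pos'],o['wrist_force'])
s=robot.snapshot('side')
cv2.imwrite('pics/c3.png',cv2.resize(s['image'][130:250,250:400,::-1],(600,480),interpolation=2))
```

```text
[ 0.4584671  -0.12634716  0.19787181] [ 0.20217575  0.1981769  -0.38024961]
```

View pics/c3.png

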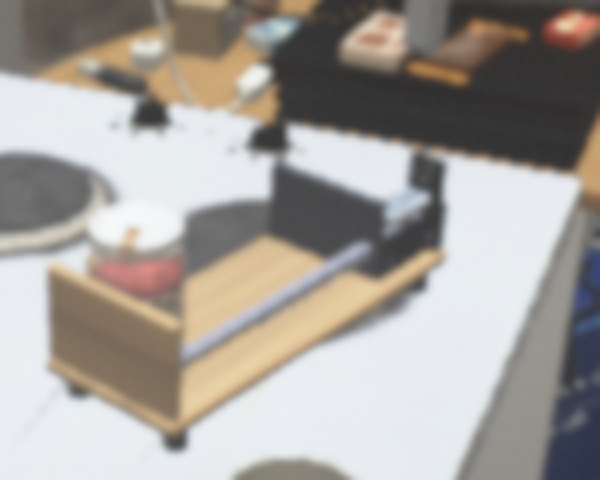

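The lug at crop (428,180) now sits against the end post, the button at (405,205) is up, and the jar is unmoved. One numeric check of the button before handing in.

Run:
```python
from bench import robot
from h import *
s=robot.snapshot('side');b=load('side0')
for n,q in(('start',b),('now',s)):
    P=cloud(q);A=rk(P);g=q['image'].min(-1)
    m=(abs(A[...,1]+.04)<.012)&(abs(P[...,2]-.084)<.01)&(g>110)&(abs(A[...,0])<.16)
    k=(abs(P[...,2]-.085)<.01)&(abs(A[...,1])<.03)&(q['image'].max(-1)<95)&(A[...,0]>-.05)&(A[...,0]<.15)
    print(n,m.sum(),np.median(A[m],0),np.median(P[m][:,2]),'plate face',k.sum(),np.median(A[k],0))
f=rk([.4582,-.1295]);print('predicted button x at contact',f[0]+.0125-.029)
```

```text
start 93 [ 0.01712447 -0.04510575] 0.08256948685857517 plate face 101 [-0.02536642 -0.00013198]
now 62 [ 0.11283541 -0.0457408 ] 0.08546581818936583 plate face 100 [ 0.06898116 -0.00092817]
predicted button x at contact 0.10793578799814166
```

```bash
python3 -c "
from bench import robot
print(robot.close_job())"
```

```text
the job is handed in; nothing more can be done
None
```

The job is handed in, with no verdict returned: the stop was pushed about 95 mm until it met the end post, the button sprang back up, the arm is clear, and the jar looks unmoved; I did not re-measure the mug, tin and plaster box.

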